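Gauge a chlorinator cell's plate gap and offer up its cover

TASK

The descaled pool chlorinator cell stands open on the counter: check that its middle plate gap is clear by lowering the flat gauge straight down into it, without forcing it, until the gauge's shoulder rests on the plates, then put the gauge back in its stand and let go of it. Then pick up the grey cover and hold it level about 2 cm above the cell's flange, touching nothing else, with its four holes straight over the four threaded holes they match (the close pair over the close pair), so that I can slip the gasket in and start the screws. Finish while still holding it there, and leave the jar, the dropper bottle and the dish of screws where they stand.

Things in the scene. Friction and masses are not known exactly. Their poses are not given: they have to be found in the camera images.
- cell: white plastic chlorinator cell, open on top, fixed on the counter, 216 (x, pipe axis; grey 70 mm nuts at both ends) x 100 (y) x 95 mm. Origin: centre of its underside, z up. Top flange 150 (x) x 100 (y) x 10 mm, its top at z = 95 mm, with an opening 84 (x) x 46 (y) mm. In it four upright metal plates along x, 2 mm thick, at y = -15, -5, 5, 15 mm, top edges at z = 75 mm
- gap_mouth (a point): mouth of the cell's middle plate gap: on the cell's vertical axis, level with the plates' top edges, 75 mm above the cell's origin, 20 mm below the flange's top; axes as the cell's. The gap runs along x (75 mm long between white end combs), is 8 mm wide in y and 63 mm deep
- gauge: flat gauge, 90 g, upright in its stand at the start. Origin: middle of the blade's lower edge; z up, x along the blade's width. Metal blade 40 (x) x 5 (y) mm, lower edge rounded, 55 mm long; above it a shoulder 50 (x) x 18 (y) mm, z = 55 to 63 mm; then a black grip 36 (x) x 14 (y) mm, z = 63 to 128 mm. Fully down in the gap its origin is 55 mm below gap_mouth; the plates stop the shoulder there
- gauge_grip (a point): a good place to take the gauge, across its 14 mm thickness (y): on its axis, 107 mm above its origin, 21 mm below the top of the grip; with the gauge seated this point is 32 mm above the flange's top. Axes as the gauge's
- gauge_stand: small grey block on a dark base plate, fixed to the counter; base 96 (x) x 72 (y) x 6 mm, block 66 (x) x 44 (y) mm, its top 62 mm above the counter. Origin: centre of its underside; z up
- stand_slot (a point): centre of the mouth of the stand's slot, on top of the block, 62 mm above the counter; the slot is 46 mm long (its x) and 9 mm wide (its y), 56 mm deep. The gauge at home rests with its shoulder on the block, its origin 55 mm below this point
- cover: grey cover plate, 250 g, flat on the counter at the start, 150 (x) x 100 (y) x 8 mm. Origin: centre of its underside, z up. On its middle a grip 70 (x) x 24 (y) mm, up to z = 47 mm. Four 10 mm holes: a wide pair at x = -62, y = +-37 mm, a close pair at x = +62, y = +-22 mm; by the close pair a black plug 20 mm across. At the start its close pair points as the cell's does, within 45 degrees
- cover_grip (a point): a good place to take the cover's grip, across its 24 mm thickness (the cover's y): 34 mm above the underside, 13 mm below the top of the grip. Axes as the cover's
- cover_hole0 (a point): cover hole of the wide pair, +y side (x = -62, y = +37 mm); this point is on the underside
- cover_hole1 (a point): cover hole of the wide pair, -y side (x = -62, y = -37 mm); this point is on the underside
- cover_hole2 (a point): cover hole of the close pair, +y side (x = +62, y = +22 mm); this point is on the underside
- cover_hole3 (a point): cover hole of the close pair, -y side (x = +62, y = -22 mm); this point is on the underside
- cell_hole0 (a point): threaded 8 mm hole with a brass rim in the cell's flange, of the wide pair, +y side (x = -62, y = +37 mm); this point is at the flange's top. cover_hole0 belongs over it
- cell_hole1 (a point): threaded 8 mm hole with a brass rim in the cell's flange, of the wide pair, -y side (x = -62, y = -37 mm); this point is at the flange's top. cover_hole1 belongs over it
- cell_hole2 (a point): threaded 8 mm hole with a brass rim in the cell's flange, of the close pair, +y side (x = +62, y = +22 mm); this point is at the flange's top. cover_hole2 belongs over it
- cell_hole3 (a point): threaded 8 mm hole with a brass rim in the cell's flange, of the close pair, -y side (x = +62, y = -22 mm); this point is at the flange's top. cover_hole3 belongs over it
- jar: bystander: white screw-top jar with a blue band, 70 mm across, 146 mm tall; origin at its foot
- dropper: bystander: small white dropper bottle, 27 mm across, 85 mm tall; origin at its foot
- screw_dish: bystander: clear round dish with screws in it, 48 mm across, 17 mm high; origin at its foot
Things that resemble listed ones, but are neither listed nor needed, are in the scene too. There is more than one size of the gauge; the one meant has the size given above.

How it is judged:
On the way, in this order (a step that is already met when the one before it is completed fails the run):
1. the gauge stands upright in the cell's middle plate gap with its shoulder down on the plates (within 4 mm) (z of gauge in the frame of gap_mouth below -0.051 m and y of gauge in the frame of gap_mouth between -0.004 and 0.004 m and x of gauge in the frame of gap_mouth between -0.02 and 0.02 m and angle between gauge's own z axis and vertical below 0.12 rad), for 0.2 s.
2. the gauge is back in its stand, shoulder down on the block, and let go (z of gauge in the frame of stand_slot below -0.05 m and horizontal distance between gauge and stand_slot below 0.012 m and angle between gauge's own z axis and vertical below 0.15 rad and contact force between the fingers and gauge below 0.1 N), for 0.2 s.
At the end, for the whole second after the job is handed in: The gauge stands in its stand, down to within 5 mm of its shoulder, untouched; the gripper holds the cover level (within 3.4 degrees), still, touching nothing but the fingers, each of its four holes within 4 mm horizontally of its own threaded hole and 10 to 35 mm above the flange (all of step 2 and horizontal distance between cover_hole0 and cell_hole0 below 0.004 m and z of cover_hole0 in the frame of cell_hole0 between 0.01 and 0.035 m and horizontal distance between cover_hole1 and cell_hole1 below 0.004 m and z of cover_hole1 in the frame of cell_hole1 between 0.01 and 0.035 m and horizontal distance between cover_hole2 and cell_hole2 below 0.004 m and z of cover_hole2 in the frame of cell_hole2 between 0.01 and 0.035 m and horizontal distance between cover_hole3 and cell_hole3 below 0.004 m and z of cover_hole3 in the frame of cell_hole3 between 0.01 and 0.035 m and angle between cover's own z axis and vertical below 0.06 rad and contact force between the fingers and cover above 1 N and contact force between cover and cell below 0.05 N and linear speed of cover below 0.02 m/s); the arm keeps its last pose, push and grip.
It fails at once if the gauge is forced against the cell with more than 45 N (contact force between gauge and cell above 45 N).
It fails at once if the jar is shifted by more than 3 cm or knocked over (distance of jar from where it was at the start of the episode above 0.03 m or angle between jar's own z axis and vertical above 0.5 rad).
It fails at once if the dropper bottle is shifted by more than 3 cm or knocked over (distance of dropper from where it was at the start of the episode above 0.03 m or angle between dropper's own z axis and vertical above 0.5 rad).
It fails at once if the dish of screws is shifted by more than 3 cm or knocked over (distance of screw_dish from where it was at the start of the episode above 0.03 m or angle between screw_dish's own z axis and vertical above 0.5 rad).
It also fails if it takes over 70 s, if anything falls off the work surface, if the arm or the gripper's body presses on something with over 40 N, if the wrist force passes 120 N, or if a joint passes its speed limit or range.

ROBOT

A 6-joint arm with a two-finger parallel gripper is mounted at the origin on a cart in front of the work surface, level with it; the furniture and walls round the work are solid. World frame = base frame: x ahead of the robot, y to its left, z up, the work surface at z = 0. Lengths are in m, angles in rad, forces in N, time in s.
With the tool pointing down it reaches from about 0.25 to 0.725 m from the base axis. Payload 4 kg.
Tool frame: the origin (TCP) lies between the finger pads; the fingertips stand 11 mm ahead of it and the grasp point (between the pads) lies 8 mm behind it (bot.tip_extent is the distance from the TCP to the fingertips, in m); z points along the fingers, y is the line along which they close (so a half turn about z gives the same grasp; the last joint's range is limited). The gripper opens to 85 mm and grips with 20 to 120 N. Pads are 22 mm wide; open, the fingers measure 114 mm over their backs; the gripper's body (76 mm by 85 mm) begins 54 mm behind the grasp point. The pads swing forward as they close: fully open they stand 13 mm farther back than shut.
Start: joints at [1.188, 0.241, 0.005, 1.335, 0, 1.571], TCP at [0.187, 0.464, 0.242] pointing down, gripper open.
Joint ranges: [-2.72, 2.72], [-1.05, 1.87], [-1.09, 1.28], [-1.99, 2.15], [-1.42, 1.44], [-3.14, 3.14]. Speed limits (rad/s): [2.79, 2.79, 3.14, 3.14, 3.14, 3.14].

INTERFACE

Orientations are given as a unit quaternion [x, y, z, w].
In Python, from workcell import bot gives the robot as it stands. The module is installed in compiled form; this text tells all that it offers.
- The arm moves only by the tool drive_tool, never from a script. Its argument "rows" is a list of rows, each an object of numbers: "dx", "dy", "dz": the shift along the tool's x, y, z in units of 50 mm (1.0 is 50 mm); "wx", "wy", "wz": the turn, a rotation vector about the tool's x, y, z in units of 5 degrees (1.0 is 5 degrees); "hand": the finger opening in mm, from 0 to 85.4. A call has 1 to 20 rows; each row is the pose to reach, as a shift and turn from the pose commanded when the call began, along the tool's axes at that moment; what a row does not reach only later rows make up. A row lasts 1/10 s, in which the tool goes at most 50 mm and 8.59 degrees, less where a joint would pass 70% of its speed; a pose out of reach is approached as far as the arm can. A call with a gripper value outside its range is refused whole. The fingers move at their own pace and stop on an object; the grip force is fixed at half the most. Time passes only in rows, so rows that repeat a pose let the fingers close. It gives the time, the measured TCP pose, the force, the opening and the grip force at its end, in the units of the state.
- bot.get_obs(): the state, without advancing time (a new reading comes with each control period).
- bot.camera(name): name is "scene" or "top"; returns the picture (480x640x3 uint8, red, green, blue); there is no depth.
- bot.get_calibration(name): a dict with "vfov" (degrees; the focal length in pixels is half the picture's height over the tangent of half this angle, whatever the lens; pixels are square), "cx", "cy" (the principal point, pixels), "origin" and "rotation" of the camera in the world. Camera axes: x right, y up, looking along -z (the intrinsics and any distortion apply to the point x, -y, -z); pixel columns grow to the right and rows downward; lengths in m; the calibration is good to about 2 mm. A picture is of the moment at which its call begins. get_calibration takes no time and is no camera call.
- bot.job_done(): hands the job in; it is judged then, once.
Trained networks look in the newest picture that a camera, given by its name, has taken for a name from the list of things; names that differ only in an ending like _2 or _b are one class to them, and where a whole thing is asked for, a point or a joint stands for the part that bears it (a point fixed in the world has none). Each returns a list of dicts, best first, with "score" (0 to 1); they miss things now and then, are a little off and sometimes report something else, mostly with a low value. They report only what shows in the picture. A call takes as long as a camera call. They do not tell look-alikes from the thing itself.
- bot.look_for(camera, thing): "extent" ([centre column, centre row, width, height] in pixels, round what is visible of it).
- bot.outline_of(camera, thing): "region" (480x640 bool, what is visible of it) and "extent" ([centre column, centre row, width, height] in pixels, round what is visible of it).
The state is a dict: "clock": time; "joint_pos": joint angles; "joint_vel": joint speeds; "tau": joint torques, N m; "eef_pos": TCP position; "tool_rot": TCP orientation; "ft_force": force on the tool from outside, world axes, zero at the start; "ft_torque": the same for the moment, N m; "grip_width": finger opening in m; "grasp_force": force on a finger pad.
Only numpy, scipy, OpenCV 4.12 (cv2) and the standard library are available. Lean on these libraries where they do the work, as an engineer would, in place of code of your own. Each camera call takes 0.05 s, during which the arm holds its last target. There are 200 camera calls.

## Working session

There is one attempt and no reset: what is moved stays moved. The work goes in short steps, Python scripts to look and compute and a tool call to move; the robot and the scene stay as the last step left them, time stands still between calls to the robot, and variables do not carry over. Pictures are saved under pics/ and viewed, at most 10 in all, crops included, and the job is handed in when it is done.

Besides the shell and the picture viewer there is one more tool, called by a JSON object that holds its "fn" and its "kwargs". drive_tool: Moves the arm, as the interface text tells. Its arguments: {"type":"object","properties":{"rows":{"type":"array","items":{"type":"object","properties":{"dx":{"type":"number"},"dy":{"type":"number"},"dz":{"type":"number"},"wx":{"type":"number"},"wy":{"type":"number"},"wz":{"type":"number"},"hand":{"type":"number"}}}}},"required":["rows"]}

```bash
mkdir -p pics
python3 - <<'E'
from workcell import bot
import cv2,numpy as np
for c in("scene","top"):
    im=bot.camera(c); cv2.imwrite(f"pics/{c}0.png",im[:,:,::-1])
    k=bot.get_calibration(c); print(c,{a:np.round(b,4).tolist() if not isinstance(b,str) else b for a,b in k.items()})
    for t in("cell","gauge","gauge_stand","cover","jar","dropper","screw_dish","cell_hole0","stand_slot"):
        print(t,[(round(d["score"],2),np.round(d["extent"],1).tolist()) for d in bot.look_for(c,t)][:4])
print(bot.get_obs())
E
```

```text
scene {'vfov': 51.1433, 'cx': 315.6326, 'cy': 233.5626, 'origin': [-0.029, -0.5297, 0.7988], 'rotation': [0.3845, -0.1703, -0.3803, 0.8237]}
cell [(0.61, [318.8, 273.5, 85.7, 94.3]), (0.5, [214.2, 259.0, 72.5, 54.3])]
gauge [(0.89, [391.9, 296.1, 17.5, 37.1]), (0.64, [370.4, 322.4, 26.9, 42.7])]
gauge_stand [(0.67, [367.5, 350.5, 61.3, 47.4]), (0.31, [268.8, 336.6, 25.0, 22.1])]
cover [(0.92, [210.6, 259.4, 68.5, 57.4])]
jar [(0.78, [322.6, 184.5, 32.7, 60.8]), (0.23, [211.9, 258.4, 70.7, 56.5])]
dropper [(0.57, [343.0, 211.0, 11.4, 25.6]), (0.43, [369.3, 322.1, 21.6, 40.5])]
screw_dish [(0.61, [271.6, 336.0, 27.0, 20.3])]
cell_hole0 [(0.85, [315.4, 273.5, 84.5, 90.4])]
stand_slot [(0.6, [366.4, 351.6, 57.0, 50.6])]
top {'vfov': 56.2249, 'cx': 316.0478, 'cy': 242.3067, 'origin': [0.3746, 0.0119, 1.0777], 'rotation': [-0.0706, 0.0783, 0.7306, -0.6747]}
cell [(0.65, [328.6, 260.7, 55.2, 96.2]), (0.29, [226.9, 311.6, 59.0, 75.4])]
gauge [(0.51, [413.0, 286.2, 13.2, 22.3])]
gauge_stand [(0.9, [403.9, 290.9, 31.3, 43.6]), (0.25, [327.9, 261.1, 53.9, 101.7])]
cover [(0.62, [227.6, 311.2, 6
[... 231 characters left out ...]
.4, 39.8])]
{'clock': 1.0, 'joint_pos': array([1.18797909e+00, 2.40538050e-01, 5.01099595e-03, 1.33521397e+00,
       1.16320542e-05, 1.57082697e+00]), 'joint_vel': array([-0.00061224, -0.00032692, -0.00018565,  0.00160797, -0.00053023,
       -0.00104737]), 'tau': array([ 5.74352071e-04, -3.72215080e+01,  2.52697134e+01,  1.09312710e-03,
        1.07671767e-04, -1.92422441e-06]), 'eef_pos': array([0.18676416, 0.46380848, 0.24234164]), 'tool_rot': array([ 1.90257018e-01,  9.81734316e-01,  2.82523449e-05, -4.49884973e-07]), 'ft_force': array([ 0.52240523, -0.09386546, -0.53430736]), 'ft_torque': array([0.01958978, 0.05601465, 0.00835823]), 'grasp_force': 0.0, 'grip_width': 0.0860200564381061}
```

Run:
```python
import cv2
a=cv2.imread("pics/top0.png")[140:350,190:450]; cv2.imwrite("pics/t1.png",cv2.resize(a,(780,630)[:2] if 0 else (741,598),interpolation=cv2.INTER_CUBIC))
b=cv2.imread("pics/scene0.png")[145:385,160:430]; cv2.imwrite("pics/s1.png",cv2.resize(b,(672,598),interpolation=cv2.INTER_CUBIC))
```

```text
(no output)
```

View pics/t1.png

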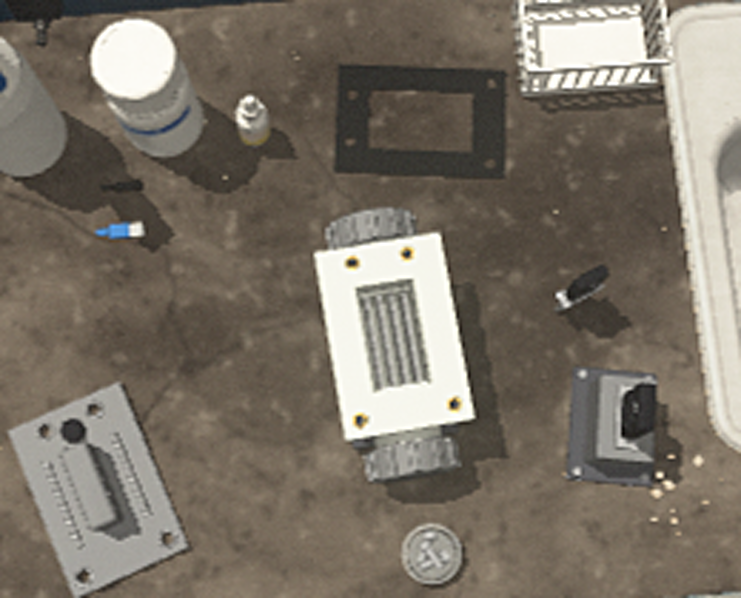

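View pics/s1.png

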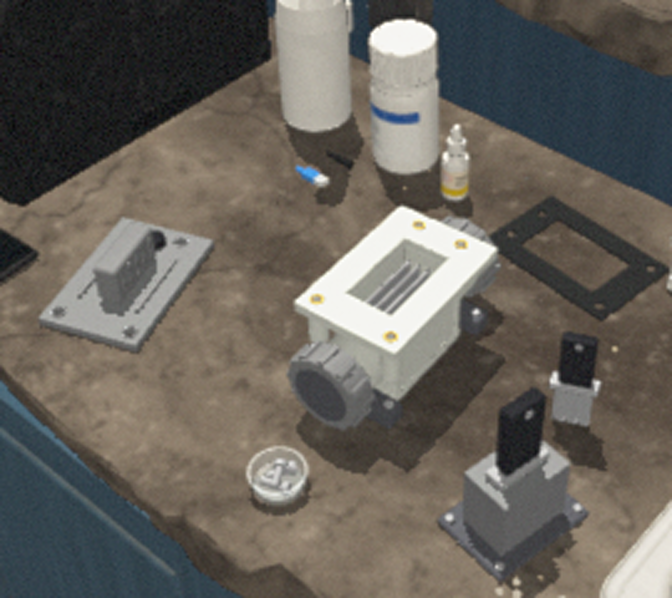

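```bash
cat > h.py <<'E'
import numpy as np,cv2
from scipy.spatial.transform import Rotation as R
from scipy.optimize import least_squares
from workcell import bot
K={c:bot.get_calibration(c) for c in("scene","top")}
def proj(c,P):
    k=K[c]; f=240/np.tan(np.radians(k["vfov"])/2)
    M=np.array(k["rotation"]); M=R.from_quat(M).as_matrix() if M.size==4 else M
    q=(np.atleast_2d(P)-k["origin"])@M
    return np.c_[k["cx"]+f*q[:,0]/-q[:,2], k["cy"]-f*q[:,1]/-q[:,2]]
def world(p,L):  # p=x,y,yaw
    L=np.atleast_2d(L).astype(float); c,s=np.cos(p[2]),np.sin(p[2])
    return np.c_[p[0]+c*L[:,0]-s*L[:,1],p[1]+s*L[:,0]+c*L[:,1],L[:,2]]
def fit(obs,p0): # obs: {cam:(local Nx3, px Nx2)}
    r=lambda p:np.concatenate([(proj(c,world(p,L))-px).ravel() for c,(L,px) in obs.items()])
    return least_squares(r,p0,loss="soft_l1"),r
def blob(im,px,mask,rad=5):
    x,y=np.round(px).astype(int); m=mask[y-rad:y+rad+1,x-rad:x+rad+1].astype(float)
    yy,xx=np.mgrid[y-rad:y+rad+1,x-rad:x+rad+1]
    return [(xx*m).sum()/m.sum(),(yy*m).sum()/m.sum()] if m.sum()>0 else list(px)
E
python3 - <<'E'
from h import *
T=lambda a:np.array(a)/2.85+[190,140]
S=lambda a:np.array(a)/2.49+[160,145]
im={c:cv2.imread(f"pics/{c}0.png") for c in K}
H=np.array([[-62,37,0],[-62,-37,0],[62,22,0],[62,-22,0]])/1000
# crop clicks order: hole0..3
cl={"top":T([(361,420),(455,404),(352,262),(407,253)]),"scene":S([(317,299),(391,337),(419,226),(461,244)])}
cv={"top":T([(83,576),(168,539),(43,431),(95,409)]),"scene":S([(58,313),(130,331),(138,240),(181,242)])}
for nm,d,z in(("cell",cl,.095),("cover",cv,.008)):
    o={}
    for c in d:
        i=im[c].astype(float); w=(np.clip(i[:,:,2]-i[:,:,0]-25,0,None)) if nm=="cell" else np.clip(120-i.mean(2),0,None)
        px=np.array([blob(i,p,w,3 if nm=="cell" else 3) for p in d[c]])
        o[c]=(H+[0,0,z],px)
    for cams in(("top",),("scene",),("top","scene")):
        s,r=fit({c:o[c] for c in cams},[.4,0,0]); print(nm,cams,s.x.round(4),np.abs(r(s.x)).max().round(2),np.sqrt(2*s.cost).round(2))
a=cv2.resize(im["top"][262:318,385:437],None,fx=7.5,fy=7.5,interpolation=cv2.INTER_CUBIC)
b=cv2.resize(im["scene"][295:381,332:402],None,fx=5.5,fy=5.5,interpolation=cv2.INTER_CUBIC)
o=np.zeros((480,800,3),np.uint8); o[:a.shape[0],:a.shape[1]]=a; o[:b.shape[0],400:400+b.shape[1]]=b[:, :400]; cv2.imwrite("pics/st.png",o)
E
```

```text
cell ('top',) [ 0.5494 -0.0302  0.0861] 0.12 0.18
cell ('scene',) [ 0.5488 -0.0316  0.0848] 0.08 0.13
cell ('top', 'scene') [ 0.5493 -0.0308  0.0855] 0.35 0.86
cover ('top',) [0.456  0.2223 0.3464] 0.11 0.14
cover ('scene',) [0.4539 0.2185 0.3359] 4.68 2.92
cover ('top', 'scene') [0.4555 0.2213 0.3427] 5.49 3.45
```

View pics/st.png

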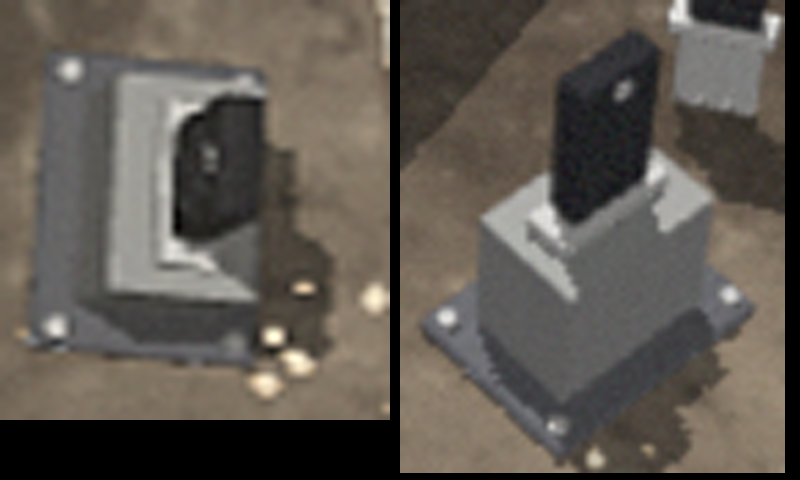

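Run:
```python
from h import *
T=lambda a:np.array(a)/7.5+[385,262]-.43
S=lambda a:(np.array(a)-[400,0])/5.5+[332,295]-.4
Lt=np.array([[48,36,6],[-48,36,6],[-48,-36,6],[33,22,62],[-33,22,62]])/1000
pt=T([(48,53),(35,345),(250,365),(116,75),(105,290)])
Ls=np.array([[-48,36,6],[-48,-36,6],[48,-36,6],[-33,22,62],[33,-22,62]])/1000
ps=S([(422,324),(563,456),(754,303),(481,219),(713,196)])
o={"top":(Lt,pt),"scene":(Ls,ps)}
for cams in(("top",),("scene",),("top","scene")):
    s,r=fit({c:o[c] for c in cams},[.45,-.2,0]); print(cams,s.x.round(4)); print(r(s.x).reshape(-1,2).round(1).tolist())
Lg=np.array([[25,9,70],[-25,9,70]])/1000
print("gauge shoulder resid",(proj("top",world(s.x,Lg))-T([(168,100),(160,262)])).round(2).tolist())
G=np.array([[25,9,70],[-25,9,70],[-25,-9,70],[25,-9,70],[18,7,126],[-18,7,126],[-18,-7,126],[18,-7,126]])/1000*[1,1,1]+[0,0,.0]
print("top panel",((proj("top",world(s.x,G))+.43-[385,262])*7.5).round().tolist())
print("scene panel",((proj("scene",world(s.x,G))+.4-[332,295])*5.5+[400,0]).round().tolist())
```

```text
('top',) [ 0.4728 -0.2103 -0.1685]
[[-0.5, -0.6], [-1.0, 0.4], [0.8, 0.5], [0.2, -0.3], [0.3, -0.0]]
('scene',) [ 0.4719 -0.2126 -0.1498]
[[-1.0, -0.4], [-0.0, 0.2], [1.0, -0.5], [-0.1, 0.4], [0.1, 0.1]]
('top', 'scene') [ 0.4725 -0.2118 -0.1561]
[[-0.1, -0.4], [-0.1, 0.7], [1.7, 0.4], [0.7, -0.2], [1.1, 0.2], [-1.1, -1.0], [-0.4, -0.3], [0.9, -0.7], [-0.3, -0.1], [-0.0, -0.2]]
gauge shoulder resid [[0.06, -0.07], [0.37, 0.46]]
top panel [[168.0, 99.0], [163.0, 265.0], [223.0, 270.0], [228.0, 104.0], [214.0, 97.0], [210.0, 223.0], [260.0, 227.0], [263.0, 101.0]]
scene panel [[632.0, 137.0], [525.0, 214.0], [563.0, 247.0], [670.0, 169.0], [632.0, 39.0], [552.0, 95.0], [583.0, 121.0], [663.0, 64.0]]
```

```bash
cat >> h.py <<'E'
def go(x,y,z,yaw): # yaw = direction (rad) of tool y in world
    o=bot.get_obs(); Rc=R.from_quat(o["tool_rot"])
    yv=np.array([np.cos(yaw),np.sin(yaw),0]); zv=np.array([0,0,-1.]); Rt=np.c_[np.cross(yv,zv),yv,zv]
    d=Rc.inv().apply(np.array([x,y,z])-o["eef_pos"])/.05
    w=np.degrees((Rc.inv()*R.from_matrix(Rt)).as_rotvec())/5
    print("d",d.round(3),"w",w.round(3),"t",round(o["clock"],2),"z",o["eef_pos"].round(4))
E
python3 -c "
from h import *
go(.4725,-.2115,.20,np.pi/2-.157)"
```

```text
d [-10.346 -10.394   0.846] w [ 1.000e-03 -0.000e+00 -2.588e+00] t 1.0 z [0.1868 0.4638 0.2423]
```

{"fn": "drive_tool", "kwargs": {"rows": [{"dx": -0.4,"dy": -0.4,"dz": 0,"wz": 0},{"dx": -1,"dy": -1,"dz": 0,"wz": -0.2},{"dx": -1.6,"dy": -1.6,"wz": -0.5},{"dx": -2.2,"dy": -2.2,"wz": -0.7},{"dx": -2.8,"dy": -2.8,"wz": -1},{"dx": -3.4,"dy": -3.4,"wz": -1.2},{"dx": -4,"dy": -4,"wz": -1.4},{"dx": -4.6,"dy": -4.6,"wz": -1.6},{"dx": -5.2,"dy": -5.2,"wz": -1.8},{"dx": -5.8,"dy": -5.8,"wz": -2},{"dx": -6.4,"dy": -6.4,"wz": -2.2},{"dx": -7,"dy": -7,"wz": -2.4},{"dx": -7.6,"dy": -7.6,"wz": -2.5},{"dx": -8.2,"dy": -8.2,"wz": -2.588},{"dx": -8.8,"dy": -8.8,"wz": -2.588},{"dx": -9.4,"dy": -9.4,"wz": -2.588},{"dx": -9.9,"dy": -9.9,"wz": -2.588},{"dx": -10.2,"dy": -10.25,"dz": 0.4,"wz": -2.588},{"dx": -10.346,"dy": -10.394,"dz": 0.84,"wz": -2.588},{"dx": -10.346,"dy": -10.394,"dz": 0.84,"wz": -2.588}]}}

```text
invalid input at $.rows[0]: expected keys dx, dy, dz, wx, wy, wz, hand
```

```bash
python3 -c "
from h import *
go(.4725,-.2115,.106,np.pi/2-.157)
a=bot.camera('top');cv2.imwrite('pics/t2.png',cv2.resize(a[220:340,340:480],(700,600),interpolation=2)[:,:,::-1])"
```

```text
d [-10.346 -10.394   2.726] w [ 1.000e-03 -0.000e+00 -2.588e+00] t 1.0 z [0.1868 0.4638 0.2423]
```

View pics/t2.png

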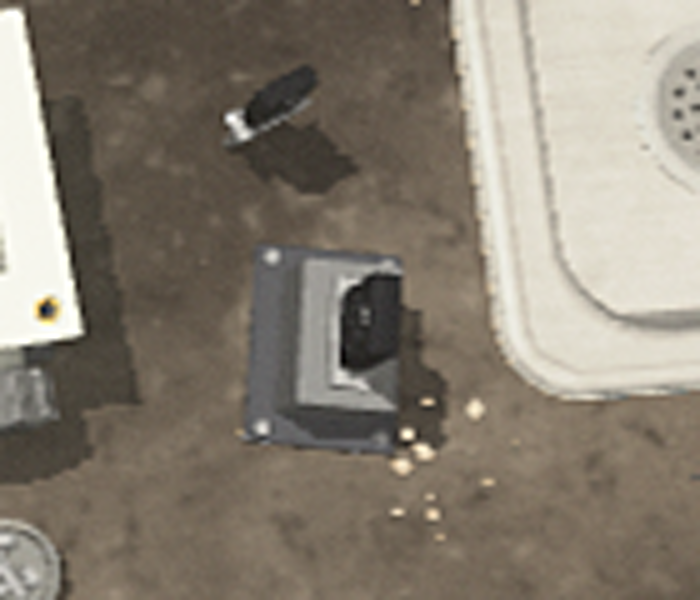

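{"fn": "drive_tool", "kwargs": {"rows": [{"dx": -0.4,"dy": -0.4,"dz": 0,"wx": 0,"wy": 0,"wz": 0,"hand": 85},{"dx": -1,"dy": -1,"dz": 0,"wx": 0,"wy": 0,"wz": -0.2,"hand": 85},{"dx": -1.6,"dy": -1.6,"dz": 0,"wx": 0,"wy": 0,"wz": -0.5,"hand": 85},{"dx": -2.2,"dy": -2.2,"dz": 0,"wx": 0,"wy": 0,"wz": -0.7,"hand": 85},{"dx": -2.8,"dy": -2.8,"dz": 0,"wx": 0,"wy": 0,"wz": -1,"hand": 85},{"dx": -3.4,"dy": -3.4,"dz": 0,"wx": 0,"wy": 0,"wz": -1.2,"hand": 85},{"dx": -4,"dy": -4,"dz": 0,"wx": 0,"wy": 0,"wz": -1.4,"hand": 85},{"dx": -4.6,"dy": -4.6,"dz": 0,"wx": 0,"wy": 0,"wz": -1.6,"hand": 85},{"dx": -5.2,"dy": -5.2,"dz": 0,"wx": 0,"wy": 0,"wz": -1.8,"hand": 85},{"dx": -5.8,"dy": -5.8,"dz": 0,"wx": 0,"wy": 0,"wz": -2,"hand": 85},{"dx": -6.4,"dy": -6.4,"dz": 0,"wx": 0,"wy": 0,"wz": -2.2,"hand": 85},{"dx": -7,"dy": -7,"dz": 0,"wx": 0,"wy": 0,"wz": -2.4,"hand": 85},{"dx": -7.6,"dy": -7.6,"dz": 0,"wx": 0,"wy": 0,"wz": -2.588,"hand": 85},{"dx": -8.2,"dy": -8.2,"dz": 0,"wx": 0,"wy": 0,"wz": -2.588,"hand": 85},{"dx": -8.8,"dy": -8.8,"dz": 0,"wx": 0,"wy": 0,"wz": -2.588,"hand": 85},{"dx": -9.4,"dy": -9.4,"dz": 0,"wx": 0,"wy": 0,"wz": -2.588,"hand": 85},{"dx": -9.9,"dy": -9.9,"dz": 0,"wx": 0,"wy": 0,"wz": -2.588,"hand": 85},{"dx": -10.2,"dy": -10.25,"dz": 0.3,"wx": 0,"wy": 0,"wz": -2.588,"hand": 85},{"dx": -10.346,"dy": -10.394,"dz": 0.6,"wx": 0,"wy": 0,"wz": -2.588,"hand": 85},{"dx": -10.346,"dy": -10.394,"dz": 0.84,"wx": 0,"wy": 0,"wz": -2.588,"hand": 85}]}}

```text
clock: 3.05
eef_pos: [0.4726, -0.2128, 0.1991]
tool_rot: [0.079, 0.997, 0.0, -0.0]
ft_force: [0.2, 0.8, 0.2]
grip_width: 0.0844
grasp_force: 0.0
```

```bash
python3 -c "
from h import *
go(.4725,-.2115,.106,np.pi/2-.157)
a=bot.camera('scene');cv2.imwrite('pics/s2.png',cv2.resize(a[250:390,320:460],(600,600),interpolation=2)[:,:,::-1])"
```

```text
d [0.006 0.026 1.862] w [ 0.    -0.006 -0.025] t 3.05 z [ 0.4726 -0.2128  0.1991]
```

View pics/s2.png

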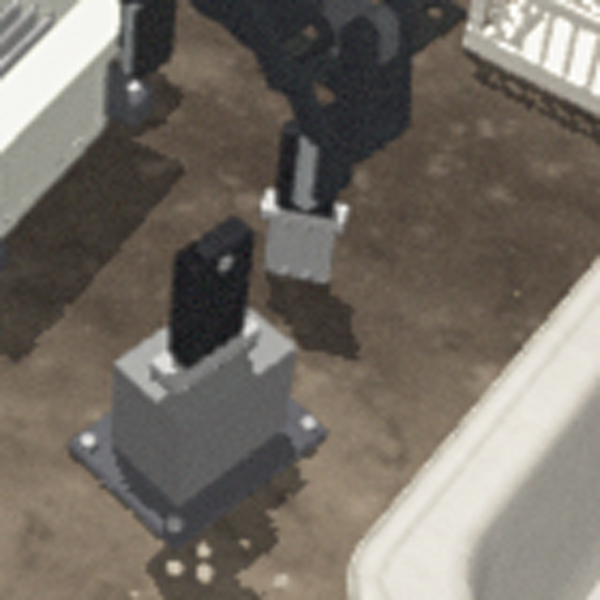

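{"fn": "drive_tool", "kwargs": {"rows": [{"dx": 0,"dy": 0.01,"dz": 0.3,"wx": 0,"wy": 0,"wz": 0,"hand": 60},{"dx": 0,"dy": 0.02,"dz": 0.8,"wx": 0,"wy": 0,"wz": 0,"hand": 50},{"dx": 0,"dy": 0.02,"dz": 1.3,"wx": 0,"wy": 0,"wz": 0,"hand": 50},{"dx": 0,"dy": 0.02,"dz": 1.7,"wx": 0,"wy": 0,"wz": 0,"hand": 50},{"dx": 0,"dy": 0.02,"dz": 1.86,"wx": 0,"wy": 0,"wz": 0,"hand": 50},{"dx": 0,"dy": 0.02,"dz": 1.86,"wx": 0,"wy": 0,"wz": 0,"hand": 40},{"dx": 0,"dy": 0.02,"dz": 1.86,"wx": 0,"wy": 0,"wz": 0,"hand": 30},{"dx": 0,"dy": 0.02,"dz": 1.86,"wx": 0,"wy": 0,"wz": 0,"hand": 22}]}}

```text
clock: 3.9
eef_pos: [0.4736, -0.2107, 0.1087]
tool_rot: [0.078, 0.997, -0.0, 0.001]
ft_force: [0.1, 0.8, 0.5]
grip_width: 0.0219
grasp_force: 0.0
```

```bash
python3 -c "
from h import *
go(.4725,-.2115,.106,np.pi/2-.157);o=bot.get_obs();print(o['grip_width'],o['ft_force'],o['ft_torque'])"
```

```text
d [ 0.02  -0.018  0.055] w [-0.007  0.029  0.004] t 3.9 z [ 0.4736 -0.2107  0.1087]
0.021943410017095138 [0.09523354 0.83800715 0.48286479] [-0.00585871  0.0501703  -0.01593269]
```

{"fn": "drive_tool", "kwargs": {"rows": [{"dx": 0,"dy": 0,"dz": 0,"wx": 0,"wy": 0,"wz": 0,"hand": 16},{"dx": 0,"dy": 0,"dz": 0,"wx": 0,"wy": 0,"wz": 0,"hand": 13},{"dx": 0,"dy": 0,"dz": 0,"wx": 0,"wy": 0,"wz": 0,"hand": 10},{"dx": 0,"dy": 0,"dz": 0,"wx": 0,"wy": 0,"wz": 0,"hand": 6},{"dx": 0,"dy": 0,"dz": 0,"wx": 0,"wy": 0,"wz": 0,"hand": 4},{"dx": 0,"dy": 0,"dz": 0,"wx": 0,"wy": 0,"wz": 0,"hand": 4}]}}

```text
clock: 4.5
eef_pos: [0.4735, -0.2108, 0.1085]
tool_rot: [0.078, 0.997, -0.0, 0.001]
ft_force: [-0.9, 1.5, 6.1]
grip_width: 0.013
grasp_force: 58.7
```

```bash
python3 -c "
from h import *
go(.4725,-.2115,.206,np.pi/2-.157);o=bot.get_obs();print(o['grip_width'],o['grasp_force'],o['ft_force'],o['ft_torque'])"
```

```text
d [ 0.012 -0.017 -1.95 ] w [-0.005  0.027 -0.   ] t 4.5 z [ 0.4735 -0.2108  0.1085]
0.012960395860259202 58.70543718338013 [-0.94318255  1.53314338  6.05539936] [ 0.07212519  0.09309521 -0.01978684]
```

{"fn": "drive_tool", "kwargs": {"rows": [{"dx": 0,"dy": 0,"dz": -0.1,"wx": 0,"wy": 0,"wz": 0,"hand": 4},{"dx": 0,"dy": 0,"dz": -0.3,"wx": 0,"wy": 0,"wz": 0,"hand": 4},{"dx": 0,"dy": 0,"dz": -0.6,"wx": 0,"wy": 0,"wz": 0,"hand": 4},{"dx": 0,"dy": 0,"dz": -1.0,"wx": 0,"wy": 0,"wz": 0,"hand": 4},{"dx": 0,"dy": 0,"dz": -1.4,"wx": 0,"wy": 0,"wz": 0,"hand": 4},{"dx": 0,"dy": 0,"dz": -1.8,"wx": 0,"wy": 0,"wz": 0,"hand": 4},{"dx": 0,"dy": 0,"dz": -2.2,"wx": 0,"wy": 0,"wz": 0,"hand": 4},{"dx": 0,"dy": 0,"dz": -2.5,"wx": 0,"wy": 0,"wz": 0,"hand": 4},{"dx": 0,"dy": 0,"dz": -2.6,"wx": 0,"wy": 0,"wz": 0,"hand": 4}]}}

```text
clock: 5.4
eef_pos: [0.4734, -0.2109, 0.2396]
tool_rot: [0.078, 0.997, -0.001, 0.002]
ft_force: [-0.1, 0.0, -0.8]
grip_width: 0.0137
grasp_force: 58.2
```

```bash
python3 -c "
from h import *
go(.5493,-.0308,.236,np.pi/2+.0855);o=bot.get_obs();print(o['grip_width'],o['grasp_force'],o['ft_force'],o['ft_torque'])"
```

```text
d [-0.936  3.795  0.072] w [-0.015  0.036 -2.78 ] t 5.4 z [ 0.4734 -0.2109  0.2396]
0.013692217673215845 58.24285626411438 [-0.14060881  0.03767992 -0.8285234 ] [-0.04269613 -0.02898037  0.04496712]
```

{"fn": "drive_tool", "kwargs": {"rows": [{"dx": -0.05,"dy": 0.2,"dz": 0,"wx": 0,"wy": 0,"wz": -0.2,"hand": 4},{"dx": -0.15,"dy": 0.6,"dz": 0,"wx": 0,"wy": 0,"wz": -0.5,"hand": 4},{"dx": -0.27,"dy": 1.1,"dz": 0,"wx": 0,"wy": 0,"wz": -0.9,"hand": 4},{"dx": -0.4,"dy": 1.6,"dz": 0,"wx": 0,"wy": 0,"wz": -1.3,"hand": 4},{"dx": -0.52,"dy": 2.1,"dz": 0,"wx": 0,"wy": 0,"wz": -1.7,"hand": 4},{"dx": -0.65,"dy": 2.6,"dz": 0,"wx": 0,"wy": 0,"wz": -2.1,"hand": 4},{"dx": -0.77,"dy": 3.1,"dz": 0,"wx": 0,"wy": 0,"wz": -2.4,"hand": 4},{"dx": -0.88,"dy": 3.5,"dz": 0,"wx": 0,"wy": 0,"wz": -2.7,"hand": 4},{"dx": -0.936,"dy": 3.75,"dz": 0,"wx": 0,"wy": 0,"wz": -2.78,"hand": 4},{"dx": -0.936,"dy": 3.8,"dz": 0,"wx": 0,"wy": 0,"wz": -2.78,"hand": 4},{"dx": -0.936,"dy": 3.8,"dz": 0,"wx": 0,"wy": 0,"wz": -2.78,"hand": 4},{"dx": -0.936,"dy": 3.8,"dz": 0,"wx": 0,"wy": 0,"wz": -2.78,"hand": 4}]}}

```text
clock: 6.6
eef_pos: [0.5481, -0.0308, 0.2371]
tool_rot: [-0.042, 0.999, -0.0, -0.0]
ft_force: [-0.2, 0.2, -1.0]
grip_width: 0.0136
grasp_force: 58.3
```

```bash
python3 -c "
from h import *
go(.5493,-.0308,.236,np.pi/2+.0855)
a=bot.camera('top');cv2.imwrite('pics/t3f.png',a[:,:,::-1]);b=bot.camera('scene');cv2.imwrite('pics/s3f.png',b[:,:,::-1])
t=cv2.resize(a[205:315,280:380],(400,440),interpolation=2);s=cv2.resize(b[200:310,265:365],(400,440),interpolation=2)
cv2.imwrite('pics/c3.png',np.hstack([t,s])[:,:,::-1])
o=bot.get_obs();x,y,z=o['eef_pos'];G=np.array([[0,0,-.1015],[.02,0,-.1015],[-.02,0,-.1015],[.025,.009,-.0465],[-.025,.009,-.0465],[-.025,-.009,-.0465],[.025,-.009,-.0465]])+[0,0,z]
W=world([x,y,.0855],G)
print('top',((proj('top',W)-[280,205]+.5)*4).round().tolist());print('scene',((proj('scene',W)-[265,200]+.5)*4+[400,0]).round().tolist())"
```

```text
d [-0.023 -0.002  0.021] w [-0.003 -0.009 -0.009] t 6.6 z [ 0.5481 -0.0308  0.2371]
top [[196.0, 198.0], [190.0, 162.0], [203.0, 234.0], [173.0, 133.0], [190.0, 229.0], [226.0, 223.0], [208.0, 127.0]]
scene [[618.0, 161.0], [641.0, 140.0], [595.0, 183.0], [632.0, 44.0], [572.0, 96.0], [602.0, 110.0], [662.0, 57.0]]
```

View pics/c3.png

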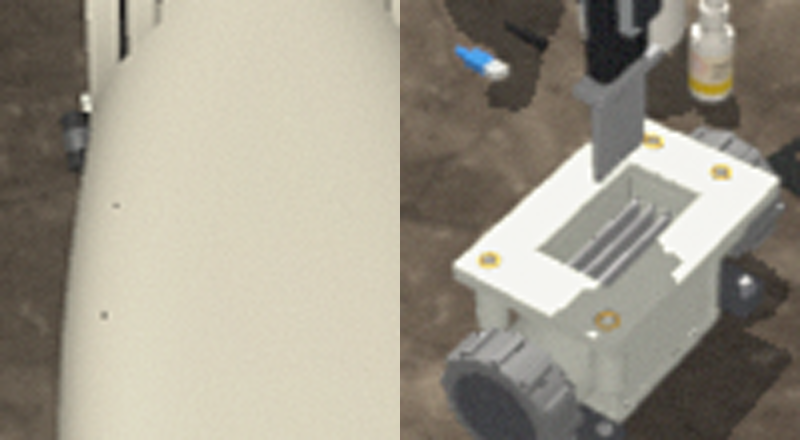

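{"fn": "drive_tool", "kwargs": {"rows": [{"dx": 0,"dy": 0,"dz": 0.2,"wx": 0,"wy": 0,"wz": 0,"hand": 4},{"dx": 0,"dy": 0,"dz": 0.5,"wx": 0,"wy": 0,"wz": 0,"hand": 4},{"dx": 0,"dy": 0,"dz": 0.8,"wx": 0,"wy": 0,"wz": 0,"hand": 4},{"dx": 0,"dy": 0,"dz": 1.0,"wx": 0,"wy": 0,"wz": 0,"hand": 4},{"dx": 0,"dy": 0,"dz": 1.1,"wx": 0,"wy": 0,"wz": 0,"hand": 4},{"dx": 0,"dy": 0,"dz": 1.17,"wx": 0,"wy": 0,"wz": 0,"hand": 4},{"dx": 0,"dy": 0,"dz": 1.22,"wx": 0,"wy": 0,"wz": 0,"hand": 4},{"dx": 0,"dy": 0,"dz": 1.26,"wx": 0,"wy": 0,"wz": 0,"hand": 4},{"dx": 0,"dy": 0,"dz": 1.3,"wx": 0,"wy": 0,"wz": 0,"hand": 4},{"dx": 0,"dy": 0,"dz": 1.3,"wx": 0,"wy": 0,"wz": 0,"hand": 4}]}}

```text
clock: 7.7
eef_pos: [0.5486, -0.0301, 0.1723]
tool_rot: [-0.043, 0.999, 0.0, 0.0]
ft_force: [0.4, -0.5, -0.6]
grip_width: 0.0134
grasp_force: 58.3
```

{"fn": "drive_tool", "kwargs": {"rows": [{"dx": 0,"dy": -0.01,"dz": 0.06,"wx": 0,"wy": 0,"wz": 0,"hand": 4},{"dx": 0,"dy": -0.01,"dz": 0.13,"wx": 0,"wy": 0,"wz": 0,"hand": 4},{"dx": 0,"dy": -0.01,"dz": 0.2,"wx": 0,"wy": 0,"wz": 0,"hand": 4},{"dx": 0,"dy": -0.01,"dz": 0.27,"wx": 0,"wy": 0,"wz": 0,"hand": 4},{"dx": 0,"dy": -0.01,"dz": 0.34,"wx": 0,"wy": 0,"wz": 0,"hand": 4}]}}

```text
clock: 8.2
eef_pos: [0.5485, -0.0306, 0.1549]
tool_rot: [-0.043, 0.999, 0.0, -0.0]
ft_force: [0.3, -0.4, -1.1]
grip_width: 0.0132
grasp_force: 58.3
```

Free so far; go on down, stopping about 3 mm short.

{"fn": "drive_tool", "kwargs": {"rows": [{"dx": 0,"dy": 0,"dz": 0.1,"wx": 0,"wy": 0,"wz": 0,"hand": 4},{"dx": 0,"dy": 0,"dz": 0.2,"wx": 0,"wy": 0,"wz": 0,"hand": 4},{"dx": 0,"dy": 0,"dz": 0.3,"wx": 0,"wy": 0,"wz": 0,"hand": 4},{"dx": 0,"dy": 0,"dz": 0.4,"wx": 0,"wy": 0,"wz": 0,"hand": 4},{"dx": 0,"dy": 0,"dz": 0.48,"wx": 0,"wy": 0,"wz": 0,"hand": 4},{"dx": 0,"dy": 0,"dz": 0.54,"wx": 0,"wy": 0,"wz": 0,"hand": 4},{"dx": 0,"dy": 0,"dz": 0.58,"wx": 0,"wy": 0,"wz": 0,"hand": 4},{"dx": 0,"dy": 0,"dz": 0.6,"wx": 0,"wy": 0,"wz": 0,"hand": 4}]}}

```text
clock: 9.0
eef_pos: [0.5486, -0.0307, 0.1251]
tool_rot: [-0.043, 0.999, -0.0, -0.0]
ft_force: [0.8, 0.5, -0.6]
grip_width: 0.0133
grasp_force: 58.3
```

{"fn": "drive_tool", "kwargs": {"rows": [{"dx": 0,"dy": 0,"dz": 0.02,"wx": 0,"wy": 0,"wz": 0,"hand": 4},{"dx": 0,"dy": 0,"dz": 0.04,"wx": 0,"wy": 0,"wz": 0,"hand": 4},{"dx": 0,"dy": 0,"dz": 0.05,"wx": 0,"wy": 0,"wz": 0,"hand": 4},{"dx": 0,"dy": 0,"dz": 0.05,"wx": 0,"wy": 0,"wz": 0,"hand": 4}]}}

```text
clock: 9.4
eef_pos: [0.5486, -0.0307, 0.1228]
tool_rot: [-0.043, 0.999, -0.0, 0.0]
ft_force: [-1.6, -0.3, -1.4]
grip_width: 0.0134
grasp_force: 58.3
```

{"fn": "drive_tool", "kwargs": {"rows": [{"dx": 0,"dy": 0,"dz": 0.015,"wx": 0,"wy": 0,"wz": 0,"hand": 4},{"dx": 0,"dy": 0,"dz": 0.03,"wx": 0,"wy": 0,"wz": 0,"hand": 4},{"dx": 0,"dy": 0,"dz": 0.03,"wx": 0,"wy": 0,"wz": 0,"hand": 4}]}}

```text
clock: 9.7
eef_pos: [0.5487, -0.0306, 0.1216]
tool_rot: [-0.043, 0.999, -0.0, 0.0]
ft_force: [-0.2, 0.1, 0.6]
grip_width: 0.0126
grasp_force: 58.6
```

{"fn": "drive_tool", "kwargs": {"rows": [{"dx": 0,"dy": 0,"dz": 0.015,"wx": 0,"wy": 0,"wz": 0,"hand": 4},{"dx": 0,"dy": 0,"dz": 0.025,"wx": 0,"wy": 0,"wz": 0,"hand": 4},{"dx": 0,"dy": 0,"dz": 0.025,"wx": 0,"wy": 0,"wz": 0,"hand": 4}]}}

```text
clock: 10.0
eef_pos: [0.5488, -0.0306, 0.1215]
tool_rot: [-0.043, 0.999, -0.0, 0.001]
ft_force: [-3.6, 0.1, 8.0]
grip_width: 0.0133
grasp_force: 59.6
```

{"fn": "drive_tool", "kwargs": {"rows": [{"dx": 0,"dy": 0,"dz": 0,"wx": 0,"wy": 0,"wz": 0,"hand": 4},{"dx": 0,"dy": 0,"dz": 0,"wx": 0,"wy": 0,"wz": 0,"hand": 4},{"dx": 0,"dy": 0,"dz": 0,"wx": 0,"wy": 0,"wz": 0,"hand": 4},{"dx": 0,"dy": 0,"dz": -0.1,"wx": 0,"wy": 0,"wz": 0,"hand": 4},{"dx": 0,"dy": 0,"dz": -0.3,"wx": 0,"wy": 0,"wz": 0,"hand": 4},{"dx": 0,"dy": 0,"dz": -0.6,"wx": 0,"wy": 0,"wz": 0,"hand": 4},{"dx": 0,"dy": 0,"dz": -0.9,"wx": 0,"wy": 0,"wz": 0,"hand": 4},{"dx": 0,"dy": 0,"dz": -1.2,"wx": 0,"wy": 0,"wz": 0,"hand": 4},{"dx": 0,"dy": 0,"dz": -1.6,"wx": 0,"wy": 0,"wz": 0,"hand": 4},{"dx": 0,"dy": 0,"dz": -2.0,"wx": 0,"wy": 0,"wz": 0,"hand": 4},{"dx": 0,"dy": 0,"dz": -2.3,"wx": 0,"wy": 0,"wz": 0,"hand": 4},{"dx": 0,"dy": 0,"dz": -2.4,"wx": 0,"wy": 0,"wz": 0,"hand": 4},{"dx": 0,"dy": 0,"dz": -2.4,"wx": 0,"wy": 0,"wz": 0,"hand": 4}]}}

```text
clock: 11.3
eef_pos: [0.5492, -0.0307, 0.2409]
tool_rot: [-0.043, 0.999, -0.0, 0.001]
ft_force: [-0.9, 0.8, -0.3]
grip_width: 0.0128
grasp_force: 58.4
```

```bash
python3 -c "
from h import *
go(.4735,-.2108,.236,np.pi/2-.157)"
```

```text
d [ 1.816 -3.46   0.096] w [-1.000e-03  2.200e-02  2.781e+00] t 11.3 z [ 0.5492 -0.0307  0.2409]
```

{"fn": "drive_tool", "kwargs": {"rows": [{"dx": 0.1,"dy": -0.2,"dz": 0,"wx": 0,"wy": 0,"wz": 0.2,"hand": 4},{"dx": 0.3,"dy": -0.6,"dz": 0,"wx": 0,"wy": 0,"wz": 0.5,"hand": 4},{"dx": 0.55,"dy": -1.05,"dz": 0,"wx": 0,"wy": 0,"wz": 0.9,"hand": 4},{"dx": 0.8,"dy": -1.5,"dz": 0,"wx": 0,"wy": 0,"wz": 1.3,"hand": 4},{"dx": 1.05,"dy": -2.0,"dz": 0,"wx": 0,"wy": 0,"wz": 1.7,"hand": 4},{"dx": 1.3,"dy": -2.5,"dz": 0,"wx": 0,"wy": 0,"wz": 2.1,"hand": 4},{"dx": 1.55,"dy": -2.95,"dz": 0,"wx": 0,"wy": 0,"wz": 2.5,"hand": 4},{"dx": 1.72,"dy": -3.28,"dz": 0,"wx": 0,"wy": 0,"wz": 2.7,"hand": 4},{"dx": 1.816,"dy": -3.46,"dz": 0,"wx": 0,"wy": 0,"wz": 2.78,"hand": 4},{"dx": 1.816,"dy": -3.46,"dz": 0.2,"wx": 0,"wy": 0,"wz": 2.78,"hand": 4},{"dx": 1.816,"dy": -3.46,"dz": 0.6,"wx": 0,"wy": 0,"wz": 2.78,"hand": 4},{"dx": 1.816,"dy": -3.46,"dz": 0.9,"wx": 0,"wy": 0,"wz": 2.78,"hand": 4},{"dx": 1.816,"dy": -3.46,"dz": 1.05,"wx": 0,"wy": 0,"wz": 2.78,"hand": 4},{"dx": 1.816,"dy": -3.46,"dz": 1.1,"wx": 0,"wy": 0,"wz": 2.78,"hand": 4},{"dx": 1.816,"dy": -3.46,"dz": 1.1,"wx": 0,"wy": 0,"wz": 2.78,"hand": 4}]}}

```text
clock: 12.8
eef_pos: [0.473, -0.2103, 0.1847]
tool_rot: [0.078, 0.997, 0.0, -0.0]
ft_force: [0.2, 0.0, -0.7]
grip_width: 0.0136
grasp_force: 58.4
```

```bash
python3 -c "
from h import *
go(.4735,-.2108,.1085,np.pi/2-.157)"
```

```text
d [-0.013 -0.01   1.524] w [ 0.003 -0.008  0.01 ] t 12.8 z [ 0.473  -0.2103  0.1847]
```

{"fn": "drive_tool", "kwargs": {"rows": [{"dx": 0,"dy": -0.015,"dz": 0.1,"wx": 0,"wy": 0,"wz": 0,"hand": 4},{"dx": 0,"dy": -0.015,"dz": 0.25,"wx": 0,"wy": 0,"wz": 0,"hand": 4},{"dx": 0,"dy": -0.015,"dz": 0.35,"wx": 0,"wy": 0,"wz": 0,"hand": 4},{"dx": 0,"dy": -0.015,"dz": 0.43,"wx": 0,"wy": 0,"wz": 0,"hand": 4},{"dx": 0,"dy": -0.015,"dz": 0.5,"wx": 0,"wy": 0,"wz": 0,"hand": 4},{"dx": 0,"dy": -0.015,"dz": 0.55,"wx": 0,"wy": 0,"wz": 0,"hand": 4}]}}

```text
clock: 13.4
eef_pos: [0.4727, -0.2115, 0.1572]
tool_rot: [0.078, 0.997, 0.0, -0.0]
ft_force: [-0.3, -0.4, -0.7]
grip_width: 0.0132
grasp_force: 58.4
```

{"fn": "drive_tool", "kwargs": {"rows": [{"dx": 0,"dy": 0.01,"dz": 0.1,"wx": 0,"wy": 0,"wz": 0,"hand": 4},{"dx": 0,"dy": 0.01,"dz": 0.25,"wx": 0,"wy": 0,"wz": 0,"hand": 4},{"dx": 0,"dy": 0.01,"dz": 0.4,"wx": 0,"wy": 0,"wz": 0,"hand": 4},{"dx": 0,"dy": 0.01,"dz": 0.55,"wx": 0,"wy": 0,"wz": 0,"hand": 4},{"dx": 0,"dy": 0.01,"dz": 0.7,"wx": 0,"wy": 0,"wz": 0,"hand": 4},{"dx": 0,"dy": 0.01,"dz": 0.82,"wx": 0,"wy": 0,"wz": 0,"hand": 4},{"dx": 0,"dy": 0.01,"dz": 0.9,"wx": 0,"wy": 0,"wz": 0,"hand": 4},{"dx": 0,"dy": 0.01,"dz": 0.94,"wx": 0,"wy": 0,"wz": 0,"hand": 4},{"dx": 0,"dy": 0.01,"dz": 0.96,"wx": 0,"wy": 0,"wz": 0,"hand": 4},{"dx": 0,"dy": 0.01,"dz": 0.96,"wx": 0,"wy": 0,"wz": 0,"hand": 4}]}}

```text
clock: 14.4
eef_pos: [0.473, -0.2111, 0.1096]
tool_rot: [0.078, 0.997, -0.0, 0.0]
ft_force: [0.5, 0.2, -0.2]
grip_width: 0.0135
grasp_force: 58.4
```

{"fn": "drive_tool", "kwargs": {"rows": [{"dx": 0,"dy": 0,"dz": 0.02,"wx": 0,"wy": 0,"wz": 0,"hand": 4},{"dx": 0,"dy": 0,"dz": 0.02,"wx": 0,"wy": 0,"wz": 0,"hand": 4},{"dx": 0,"dy": 0,"dz": 0.02,"wx": 0,"wy": 0,"wz": 0,"hand": 16},{"dx": 0,"dy": 0,"dz": 0.02,"wx": 0,"wy": 0,"wz": 0,"hand": 24},{"dx": 0,"dy": 0,"dz": 0.02,"wx": 0,"wy": 0,"wz": 0,"hand": 40},{"dx": 0,"dy": 0,"dz": 0.02,"wx": 0,"wy": 0,"wz": 0,"hand": 50},{"dx": 0,"dy": 0,"dz": 0.02,"wx": 0,"wy": 0,"wz": 0,"hand": 50},{"dx": 0,"dy": 0,"dz": 0.02,"wx": 0,"wy": 0,"wz": 0,"hand": 50},{"dx": 0,"dy": 0,"dz": -0.2,"wx": 0,"wy": 0,"wz": 0,"hand": 50},{"dx": 0,"dy": 0,"dz": -0.6,"wx": 0,"wy": 0,"wz": 0,"hand": 50},{"dx": 0,"dy": 0,"dz": -1.2,"wx": 0,"wy": 0,"wz": 0,"hand": 50},{"dx": 0,"dy": 0,"dz": -1.8,"wx": 0,"wy": 0,"wz": 0,"hand": 50},{"dx": 0,"dy": 0,"dz": -2.2,"wx": 0,"wy": 0,"wz": 0,"hand": 50},{"dx": 0,"dy": 0,"dz": -2.3,"wx": 0,"wy": 0,"wz": 0,"hand": 60}]}}

```text
clock: 15.8
eef_pos: [0.4744, -0.2117, 0.2282]
tool_rot: [0.078, 0.997, -0.001, 0.003]
ft_force: [0.7, -0.6, 0.1]
grip_width: 0.0602
grasp_force: 0.0
```

```bash
python3 -c "
from h import *
go(.456,.2223,.20,np.pi/2+.345)
b=bot.camera('scene');cv2.imwrite('pics/s4.png',cv2.resize(b[285:385,330:430],(500,500),interpolation=2)[:,:,::-1])"
```

```text
d [1.725 8.517 0.54 ] w [-0.036  0.063 -5.752] t 15.8 z [ 0.4744 -0.2117  0.2282]
```

View pics/s4.png

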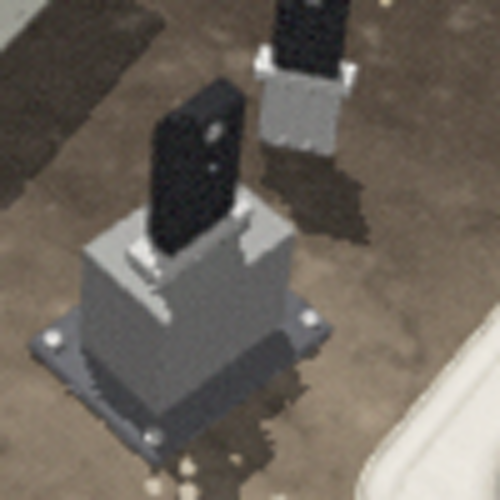

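{"fn": "drive_tool", "kwargs": {"rows": [{"dx": 0.1,"dy": 0.3,"dz": 0,"wx": 0,"wy": 0,"wz": -0.3,"hand": 70},{"dx": 0.2,"dy": 0.9,"dz": 0,"wx": 0,"wy": 0,"wz": -0.7,"hand": 70},{"dx": 0.3,"dy": 1.6,"dz": 0,"wx": 0,"wy": 0,"wz": -1.2,"hand": 70},{"dx": 0.5,"dy": 2.4,"dz": 0,"wx": 0,"wy": 0,"wz": -1.7,"hand": 70},{"dx": 0.6,"dy": 3.2,"dz": 0,"wx": 0,"wy": 0,"wz": -2.2,"hand": 70},{"dx": 0.8,"dy": 4.0,"dz": 0,"wx": 0,"wy": 0,"wz": -2.8,"hand": 70},{"dx": 1.0,"dy": 4.8,"dz": 0,"wx": 0,"wy": 0,"wz": -3.4,"hand": 70},{"dx": 1.1,"dy": 5.6,"dz": 0,"wx": 0,"wy": 0,"wz": -4.0,"hand": 70},{"dx": 1.3,"dy": 6.4,"dz": 0,"wx": 0,"wy": 0,"wz": -4.6,"hand": 70},{"dx": 1.5,"dy": 7.2,"dz": 0,"wx": 0,"wy": 0,"wz": -5.2,"hand": 70},{"dx": 1.6,"dy": 7.9,"dz": 0,"wx": 0,"wy": 0,"wz": -5.6,"hand": 70},{"dx": 1.7,"dy": 8.35,"dz": 0.2,"wx": 0,"wy": 0,"wz": -5.75,"hand": 70},{"dx": 1.725,"dy": 8.517,"dz": 0.6,"wx": 0,"wy": 0,"wz": -5.75,"hand": 70},{"dx": 1.725,"dy": 8.517,"dz": 1.2,"wx": 0,"wy": 0,"wz": -5.75,"hand": 70},{"dx": 1.725,"dy": 8.517,"dz": 1.8,"wx": 0,"wy": 0,"wz": -5.75,"hand": 70},{"dx": 1.725,"dy": 8.517,"dz": 2.3,"wx": 0,"wy": 0,"wz": -5.75,"hand": 70},{"dx": 1.725,"dy": 8.517,"dz": 2.6,"wx": 0,"wy": 0,"wz": -5.75,"hand": 70},{"dx": 1.725,"dy": 8.517,"dz": 2.7,"wx": 0,"wy": 0,"wz": -5.75,"hand": 70},{"dx": 1.725,"dy": 8.517,"dz": 2.7,"wx": 0,"wy": 0,"wz": -5.75,"hand": 70}]}}

```text
clock: 17.75
eef_pos: [0.4525, 0.2227, 0.0881]
tool_rot: [-0.172, 0.985, -0.0, -0.002]
ft_force: [-0.1, 0.3, -0.3]
grip_width: 0.0698
grasp_force: 0.0
```

```bash
python3 -c "
from h import *
go(.4558,.2218,.026,np.pi/2+.345)
b=bot.camera('scene');cv2.imwrite('pics/s5.png',cv2.resize(b[210:310,160:280],(720,600),interpolation=2)[:,:,::-1])"
```

```text
d [-0.061 -0.039  1.241] w [-0.003 -0.045  0.008] t 17.75 z [0.4525 0.2227 0.0881]
```

View pics/s5.png

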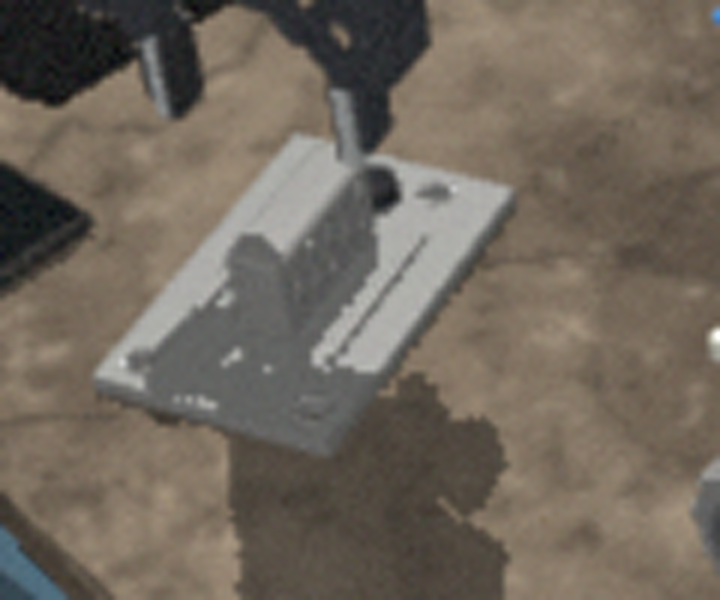

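{"fn": "drive_tool", "kwargs": {"rows": [{"dx": -0.03,"dy": -0.02,"dz": 0.2,"wx": 0,"wy": 0,"wz": 0,"hand": 70},{"dx": -0.06,"dy": -0.04,"dz": 0.5,"wx": 0,"wy": 0,"wz": 0,"hand": 70},{"dx": -0.06,"dy": -0.04,"dz": 0.8,"wx": 0,"wy": 0,"wz": 0,"hand": 60},{"dx": -0.06,"dy": -0.04,"dz": 1.05,"wx": 0,"wy": 0,"wz": 0,"hand": 50},{"dx": -0.06,"dy": -0.04,"dz": 1.2,"wx": 0,"wy": 0,"wz": 0,"hand": 40},{"dx": -0.06,"dy": -0.04,"dz": 1.24,"wx": 0,"wy": 0,"wz": 0,"hand": 36},{"dx": -0.06,"dy": -0.04,"dz": 1.24,"wx": 0,"wy": 0,"wz": 0,"hand": 32},{"dx": -0.06,"dy": -0.04,"dz": 1.24,"wx": 0,"wy": 0,"wz": 0,"hand": 32}]}}

```text
clock: 18.6
eef_pos: [0.4583, 0.2224, 0.0281]
tool_rot: [-0.172, 0.985, 0.0, 0.001]
ft_force: [0.6, -0.0, 0.6]
grip_width: 0.0318
grasp_force: 0.0
```

```bash
python3 -c "
from h import *
go(.4558,.2218,.026,np.pi/2+.345)"
```

```text
d [0.051 0.005 0.042] w [ 0.001  0.013 -0.002] t 18.6 z [0.4583 0.2224 0.0281]
```

{"fn": "drive_tool", "kwargs": {"rows": [{"dx": 0.04,"dy": 0,"dz": 0.03,"wx": 0,"wy": 0,"wz": 0,"hand": 30},{"dx": 0.04,"dy": 0,"dz": 0.03,"wx": 0,"wy": 0,"wz": 0,"hand": 28},{"dx": 0.04,"dy": 0,"dz": 0.03,"wx": 0,"wy": 0,"wz": 0,"hand": 25},{"dx": 0.04,"dy": 0,"dz": 0.03,"wx": 0,"wy": 0,"wz": 0,"hand": 22},{"dx": 0.04,"dy": 0,"dz": 0.03,"wx": 0,"wy": 0,"wz": 0,"hand": 16},{"dx": 0.04,"dy": 0,"dz": 0.03,"wx": 0,"wy": 0,"wz": 0,"hand": 12},{"dx": 0.04,"dy": 0,"dz": 0.03,"wx": 0,"wy": 0,"wz": 0,"hand": 12},{"dx": 0.04,"dy": 0,"dz": 0.03,"wx": 0,"wy": 0,"wz": 0,"hand": 12}]}}

```text
clock: 19.4
eef_pos: [0.456, 0.2217, 0.0265]
tool_rot: [-0.172, 0.985, 0.0, 0.0]
ft_force: [-2.2, 0.8, 5.4]
grip_width: 0.0232
grasp_force: 58.6
```

```bash
python3 -c "
from h import *
go(.4558,.2218,.17,np.pi/2+.345);o=bot.get_obs();print(R.from_quat(o['tool_rot']).as_matrix().round(4))"
```

```text
d [ 2.00e-03  4.00e-03 -2.87e+00] w [ 0.004  0.005 -0.001] t 19.4 z [0.456  0.2217 0.0265]
[[-9.411e-01 -3.381e-01  3.000e-04]
 [-3.381e-01  9.411e-01  5.000e-04]
 [-5.000e-04  4.000e-04 -1.000e+00]]
```

{"fn": "drive_tool", "kwargs": {"rows": [{"dx": 0,"dy": 0,"dz": -0.1,"wx": 0,"wy": 0,"wz": 0,"hand": 12},{"dx": 0,"dy": 0,"dz": -0.3,"wx": 0,"wy": 0,"wz": 0,"hand": 12},{"dx": 0,"dy": 0,"dz": -0.7,"wx": 0,"wy": 0,"wz": 0,"hand": 12},{"dx": 0,"dy": 0,"dz": -1.1,"wx": 0,"wy": 0,"wz": 0,"hand": 12},{"dx": 0,"dy": 0,"dz": -1.5,"wx": 0,"wy": 0,"wz": 0,"hand": 12},{"dx": 0,"dy": 0,"dz": -1.9,"wx": 0,"wy": 0,"wz": 0,"hand": 12},{"dx": 0,"dy": 0,"dz": -2.4,"wx": 0,"wy": 0,"wz": 0,"hand": 12},{"dx": 0,"dy": 0,"dz": -2.8,"wx": 0,"wy": 0,"wz": 0,"hand": 12},{"dx": 0,"dy": 0,"dz": -3.1,"wx": 0,"wy": 0,"wz": 0,"hand": 12},{"dx": 0,"dy": 0,"dz": -3.2,"wx": 0,"wy": 0,"wz": 0,"hand": 12},{"dx": 0,"dy": 0,"dz": -3.2,"wx": 0,"wy": 0,"wz": 0,"hand": 12}]}}

```text
clock: 20.5
eef_pos: [0.4563, 0.2216, 0.1868]
tool_rot: [-0.172, 0.985, 0.0, 0.001]
ft_force: [-0.4, -0.6, -2.5]
grip_width: 0.0228
grasp_force: 58.9
```

```bash
python3 -c "
from h import *
go(.5493,-.0308,.18,np.pi/2+.0855)"
```

```text
d [-0.045 -5.38   0.136] w [0.003 0.018 2.971] t 20.5 z [0.4563 0.2216 0.1868]
```

{"fn": "drive_tool", "kwargs": {"rows": [{"dx": 0,"dy": -0.2,"dz": 0,"wx": 0,"wy": 0,"wz": 0.1,"hand": 12},{"dx": 0,"dy": -0.5,"dz": 0,"wx": 0,"wy": 0,"wz": 0.3,"hand": 12},{"dx": 0,"dy": -1.0,"dz": 0,"wx": 0,"wy": 0,"wz": 0.6,"hand": 12},{"dx": -0.01,"dy": -1.5,"dz": 0,"wx": 0,"wy": 0,"wz": 0.9,"hand": 12},{"dx": -0.01,"dy": -2.1,"dz": 0,"wx": 0,"wy": 0,"wz": 1.2,"hand": 12},{"dx": -0.02,"dy": -2.7,"dz": 0,"wx": 0,"wy": 0,"wz": 1.5,"hand": 12},{"dx": -0.03,"dy": -3.3,"dz": 0,"wx": 0,"wy": 0,"wz": 1.9,"hand": 12},{"dx": -0.03,"dy": -3.9,"dz": 0,"wx": 0,"wy": 0,"wz": 2.2,"hand": 12},{"dx": -0.04,"dy": -4.4,"dz": 0,"wx": 0,"wy": 0,"wz": 2.5,"hand": 12},{"dx": -0.045,"dy": -4.9,"dz": 0,"wx": 0,"wy": 0,"wz": 2.8,"hand": 12},{"dx": -0.045,"dy": -5.2,"dz": 0.1,"wx": 0,"wy": 0,"wz": 2.97,"hand": 12},{"dx": -0.045,"dy": -5.35,"dz": 0.14,"wx": 0,"wy": 0,"wz": 2.97,"hand": 12},{"dx": -0.045,"dy": -5.38,"dz": 0.14,"wx": 0,"wy": 0,"wz": 2.97,"hand": 12},{"dx": -0.045,"dy": -5.38,"dz": 0.14,"wx": 0,"wy": 0,"wz": 2.97,"hand": 12},{"dx": -0.045,"dy": -5.38,"dz": 0.14,"wx": 0,"wy": 0,"wz": 2.97,"hand": 12}]}}

```text
clock: 22.0
eef_pos: [0.5487, -0.03, 0.1791]
tool_rot: [-0.043, 0.999, 0.0, -0.0]
ft_force: [0.0, -0.4, -2.3]
grip_width: 0.0231
grasp_force: 59.0
```

```bash
python3 -c "
from h import *
go(.5493,-.0308,.1415,np.pi/2+.0855)"
```

```text
d [-0.011 -0.017  0.752] w [ 0.004 -0.003  0.017] t 22.0 z [ 0.5487 -0.03    0.1791]
```

{"fn": "drive_tool", "kwargs": {"rows": [{"dx": -0.01,"dy": -0.015,"dz": 0.15,"wx": 0,"wy": 0,"wz": 0,"hand": 12},{"dx": -0.01,"dy": -0.015,"dz": 0.35,"wx": 0,"wy": 0,"wz": 0,"hand": 12},{"dx": -0.01,"dy": -0.015,"dz": 0.55,"wx": 0,"wy": 0,"wz": 0,"hand": 12},{"dx": -0.01,"dy": -0.015,"dz": 0.68,"wx": 0,"wy": 0,"wz": 0,"hand": 12},{"dx": -0.01,"dy": -0.015,"dz": 0.72,"wx": 0,"wy": 0,"wz": 0,"hand": 12},{"dx": -0.01,"dy": -0.015,"dz": 0.72,"wx": 0,"wy": 0,"wz": 0,"hand": 12},{"dx": -0.01,"dy": -0.015,"dz": 0.72,"wx": 0,"wy": 0,"wz": 0,"hand": 12}]}}

```text
clock: 22.7
eef_pos: [0.5498, -0.0316, 0.1433]
tool_rot: [-0.043, 0.999, -0.0, 0.0]
ft_force: [-1.0, 0.2, -3.1]
grip_width: 0.0234
grasp_force: 59.0
```

```bash
python3 -c "
from h import *
go(.5493,-.0308,.1415,np.pi/2+.0855)
b=bot.camera('scene');cv2.imwrite('pics/s6f.png',b[:,:,::-1])
cv2.imwrite('pics/s6.png',cv2.resize(b[195:315,260:375],(575,600),interpolation=2)[:,:,::-1])
z=bot.get_obs()['eef_pos'][2]-.0265
H=np.array([[-62,37,0],[-62,-37,0],[62,22,0],[62,-22,0],[-75,50,0],[-75,-50,0],[75,-50,0],[75,50,0]])/1000
W=world([.5493,-.0308,.0855],H+[0,0,z+.008]);print(((proj('scene',W)-[260,195]+.5)*5).round().tolist())"
```

```text
d [0.008 0.017 0.035] w [-0.001  0.005  0.001] t 22.7 z [ 0.5498 -0.0316  0.1433]
[[133.0, 295.0], [284.0, 370.0], [342.0, 147.0], [428.0, 185.0], [87.0, 300.0], [292.0, 403.0], [502.0, 194.0], [306.0, 108.0]]
```

View pics/s6.png

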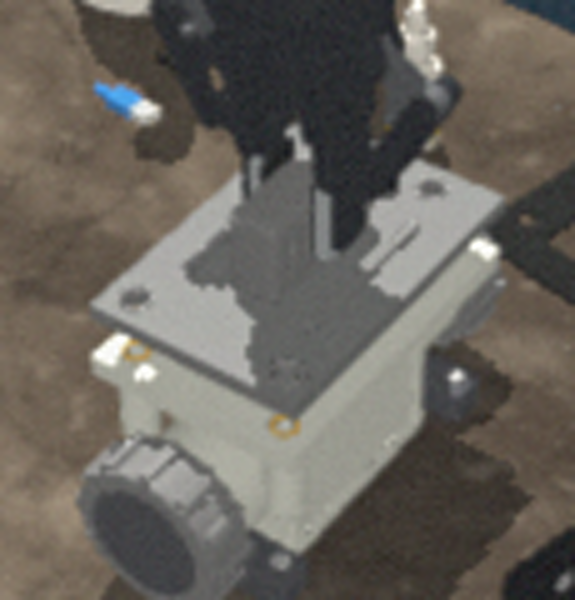

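{"fn": "drive_tool", "kwargs": {"rows": [{"dx": 0,"dy": 0,"dz": 0,"wx": 0,"wy": 0,"wz": 0,"hand": 12},{"dx": 0,"dy": 0,"dz": 0,"wx": 0,"wy": 0,"wz": 0,"hand": 12},{"dx": 0,"dy": 0,"dz": 0,"wx": 0,"wy": 0,"wz": 0,"hand": 12},{"dx": 0,"dy": 0,"dz": 0,"wx": 0,"wy": 0,"wz": 0,"hand": 12}]}}

```text
clock: 23.15
eef_pos: [0.5496, -0.0316, 0.1432]
tool_rot: [-0.043, 0.999, -0.0, 0.0]
ft_force: [-0.2, 0.1, -0.9]
grip_width: 0.0233
grasp_force: 59.0
```

```bash
python3 -c "
from h import *
go(.5493,-.0308,.1415,np.pi/2+.0855);print(bot.job_done())"
```

```text
d [0.005 0.016 0.034] w [-0.     0.004  0.002] t 23.15 z [ 0.5496 -0.0316  0.1432]
the job is handed in; nothing more can be done
None
```

The gauge went down the middle gap freely until its shoulder rested on the plates, at about 8 N, and is back in its stand and let go. The cover is held level about 22 mm above the flange, its four holes within an estimated 1.5 mm of their threaded holes. I handed the job in at 23 s; no verdict came back.

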